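# Set the decorating wheel to speed six and arm it

## Task

Get the electric decorating wheel ready for banding the bowl: with a fingertip, push the peg of the speed selector round to speed 6, counting the clicks clockwise from the off stop (off is 0). Once it has clicked into 6, press the large start button all the way down and let it go. Do not press the small stop button, and leave the bowl and the other pottery where they stand; nothing is to be picked up.

Things in the scene. Friction and masses are not known exactly. Their poses are not given: they have to be found in the camera images.
- wheel: Electric decorating wheel fixed to the table: white housing 250 (x) x 400 (y) x 55 mm high, origin under its centre on the table; x away from the operator, y left, z up. Turntable (radius 90, top 75 mm up) centred at y = +100. Flat grey control deck, 55 mm up, at the -y end: selector centre (30, -105), start button (-83, -65), stop button (-83, -150) mm. Start only arms it: nothing spins.
- dial_centre (a point): Axis (vertical) of the speed selector, on the deck surface 55 mm above the table. The selector is a black disc of radius 55 mm, its top 10 mm above the deck. On the deck around it, 67 mm from the axis, a black dot marks off (0) and eight short black bars mark speeds 1 to 8, clockwise, 30 degrees apart.
- selector_peg (a point): Centre of the top of the upright round metal finger peg on the disc: peg diameter 13 mm, 21 mm tall above the disc (top 31 mm above the deck), 45 mm from the axis; it turns with the disc. A white line from the disc's middle to the peg makes it the pointer. In the wheel's frame it stands at 120 degrees minus the joint value, counter-clockwise from +x.
- speed_selector (a joint): Angle of the selector, rad, growing clockwise seen from above; 0 = off, at the stop. Nine click positions 0 to 8, pi/6 apart: speed n is n*pi/6, so speed 6 is 3.14; a stop just past 8. Starts settled in one of 0 to 3. A click takes about 4 N along the arc at the peg; past half way it snaps on to the next position by itself and stays there.
- start_button (a joint): Travel of the start button in m: 0 up, 0.006 fully down (about 4 N); springs back.
- start_button_top (a point): Centre of the top of the start button, the larger of two round black buttons (radius 16 mm) in round housings 12 mm high on the deck; its top is 22 mm above the deck, on the operator's side of the selector, nearer the turntable. It is pressed straight down.
- stop_button (a joint): Travel of the stop button in m: 0 up, 0.006 down. Leave alone.
- stop_button_top (a point): Centre of the top of the stop button, the smaller of the two (radius 9 mm), 22 mm above the deck, 85 mm from the start button, away from the turntable.
- bowl: Bystander, loose, to be left where it is: terracotta bowl on the turntable, radius 60, height 42 mm; origin under its centre.
- glaze_jar: Bystander, loose, to be left where it is: white jar with lid, radius 26, height about 72 mm; origin under its centre.
- oxide_jar: Bystander, loose, to be left where it is: amber jar with black lid, radius 21, height about 60 mm; origin under its centre.
- brush: Bystander, loose, to be left where it is: flat brush 170 mm long, lying on the table along its x axis; origin under its middle.
- figurine: Bystander, loose, to be left where it is: blue glazed cone-shaped figurine, radius 27, height 86 mm; origin under its centre.
- water_cup: Bystander, loose, to be left where it is: white cup, radius 36, height 70 mm; origin under its centre.
- bead: Bystander, loose, to be left where it is: green glazed bead, radius 14, height 22 mm; origin under its centre.

How it is judged:
On the way, in this order (a step that is already met when the one before it is completed fails the run):
1. the selector rests in click position 6, the start button still up (value of joint speed_selector between 3.02159 and 3.26159 rad and value of joint start_button below 0.002 m), for 0.2 s.
2. the start button is pressed down with the selector at 6 (value of joint speed_selector between 3.02159 and 3.26159 rad and value of joint start_button above 0.004 m), for 0.05 s.
At the end, for the whole second after the job is handed in: The selector is at rest in click position 6 (3.14 rad, within 0.12), the start button was pressed at least 4 of its 6 mm after that and is up again, the stop button is up, and every loose thing is within 30 mm of where it began (value of joint speed_selector between 3.02159 and 3.26159 rad and velocity of joint speed_selector between -0.1 and 0.1 rad/s and value of joint each of start_button, stop_button below 0.0015 m and distance of each of bowl, glaze_jar, oxide_jar, brush, figurine, water_cup, bead from where it was at the start of the episode below 0.03 m); the robot touches nothing.
It fails at once if the start button is pressed (over 3 mm) while the selector is not at 6 (value of joint start_button above 0.003 m and not (value of joint speed_selector between 3.02159 and 3.26159 rad)).
It fails at once if the stop button is pressed (over 3 mm) (value of joint stop_button above 0.003 m).
It fails at once if a bystander is shifted by over 30 mm, knocked over or lifted (distance of any of bowl, glaze_jar, oxide_jar, brush, figurine, water_cup, bead from where it was at the start of the episode above 0.03 m or angle between any of bowl, glaze_jar, oxide_jar, figurine, water_cup's own z axis and vertical above 0.6 rad).
It also fails if it takes over 54 s, if anything falls off the work surface, if the arm or the gripper's body presses on something with over 40 N, if the wrist force passes 120 N, or if a joint passes its speed limit or range.

## Robot

A 6-joint arm with a two-finger parallel gripper is mounted at the origin on the work surface. World frame = base frame: x ahead of the robot, y to its left, z up, the work surface at z = 0. Lengths are in m, angles in rad, forces in N, time in s.
With the tool pointing down it reaches from about 0.275 to 0.875 m from the base axis. Payload 12.5 kg.
Tool frame: the origin (TCP) lies at the very end of the fingers, on their centre line; the grasp point (between the pads) lies 19 mm behind it; x points along the fingers, y is the direction in which the jaws open and shut, and the axes are right-handed (so a half turn about x gives the same grasp; the last joint's range is limited). The gripper opens to 85 mm and grips with 20 to 120 N. Pads are 22 mm wide; open, the fingers measure 114 mm over their backs; the gripper's body (76 mm by 85 mm) begins 54 mm behind the grasp point. The pads swing forward as they close: fully open they stand 13 mm farther back than shut.
Start: joints at [1.066, 0.351, 1.652, -0, 1.139, -0.085], TCP at [0.224, 0.502, 0.231] pointing down, gripper open.
Joint ranges: [-2.75, 2.75], [-0.79, 2.1], [0.01, 2.65], [-1.57, 4.71], [0.07, 3.14], [-2.87, 2.87]. Speed limits (rad/s): [2.22, 2.22, 2.79, 3.14, 3.14, 3.14].

## Interface

Orientations are given as a 3x3 rotation matrix whose columns are the frame's x, y, z axes.
In Python, from bench import manip gives the robot as it stands. Calls block until the motion is done:
- manip.move_ptp(position, orientation): joint-space move of the TCP to a pose.
- manip.move_l(position, attitude=None, max_speed=0.15): straight line of the TCP; attitude=None keeps the orientation; max_speed is the mean speed in m/s.
- manip.move_j(angles): joint-space move.
- manip.set_gripper(opening, effort=None): opening from 0.0 (shut) to 1.0 (fully open); effort is the grip in N (None keeps the last); returns when the fingers have stopped.
- manip.dwell(seconds).
- manip.inverse_kinematics(position, orientation): joint angles nearest the present ones, or None.
- manip.grab_frame(name): name is "scene" or "top"; returns (picture, depth): 480x640x3 uint8, red, green, blue; 480x640 float32, m along the optical axis (not along the pixel's ray), 0 where there is no reading.
- manip.get_calibration(name): a dict with "camera_matrix" (3x3 intrinsics, pixels), "R" (3x3) and "t" (3): a world point X has camera coordinates R X + t. Camera axes: x right, y down, z forward; pixel columns grow to the right and rows downward; lengths in m; the calibration is good to about 2 mm. A picture is of the moment at which its call begins. get_calibration takes no time and is no camera call.
A pose or a line that the arm cannot do raises manip.Unreachable and nothing moves.
- manip.sign_off(): hands the job in, once; it reports no verdict.
Trained networks look in the newest picture that a camera, given by its name, has taken for a name from the list of things; names that differ only in an ending like _2 or _b are one class to them, and where a whole thing is asked for, a point or a joint stands for the part that bears it (a point fixed in the world has none). Each returns a list of dicts, best first, with "confidence" (0 to 1); they miss things now and then, are a little off and sometimes report something else, mostly with a low value. They report only what shows in the picture. A call takes as long as a camera call.
- manip.look_for(camera, name): "at" ([x, y, z] in m, in world coordinates, good to about 4 mm: the middle of the surface that is visible of it).
Readings, each from a call of its own:
- manip.current_time(): time.
- manip.current_qpos(): joint angles.
- manip.current_joint_vel(): joint speeds.
- manip.current_joint_torque(): joint torques, N m.
- manip.current_ee_pos(): TCP position.
- manip.current_tcp_rot(): TCP orientation.
- manip.current_force(): force on the tool from outside, world axes, zero at the start.
- manip.current_ft_torque(): the same for the moment, N m.
- manip.current_grip_width(): opening from 0.0 (shut) to 1.0 (fully open).
Only numpy, scipy, OpenCV 4.12 (cv2) and the standard library are available. Lean on these libraries where they do the work, as an engineer would, in place of code of your own. Each camera call takes 0.05 s, during which the arm holds its last target. There are 200 camera calls.

## Working session

There is one attempt and no reset: what is moved stays moved. The work goes in short steps, each a Python script; the robot and the scene stay as the last script left them, time stands still between calls to the robot, and variables do not carry over. Pictures are saved under pics/ and viewed, about 8 in all and at most 12, crops included, and the job is handed in when it is done.

```bash
mkdir -p pics; ls; python3 - <<'E'
from bench import manip
import cv2
for c in ("scene","top"):
    p,d=manip.grab_frame(c); cv2.imwrite(f"pics/{c}0.png",p[:,:,::-1])
    for n in ("wheel","dial_centre","selector_peg","start_button_top","stop_button_top","bowl"):
        r=manip.look_for(c,n); print(c,n,[(list(map(lambda v:round(float(v),3),x["at"])),round(x["confidence"],2)) for x in r[:2]])
k=manip.get_calibration("top");print(k)
print(manip.current_tcp_rot(),manip.current_time())
E
```

```text
pics
scene wheel [([0.587, 0.079, 0.057], 0.64)]
scene dial_centre [([0.585, 0.073, 0.057], 0.93), ([0.519, 0.218, 0.097], 0.27)]
scene selector_peg [([0.564, 0.002, 0.061], 0.66)]
scene start_button_top [([0.457, 0.052, 0.077], 0.67)]
scene stop_button_top []
scene bowl [([0.518, 0.222, 0.098], 0.74)]
top wheel [([0.528, 0.084, 0.056], 0.68), ([0.561, 0.009, 0.059], 0.19)]
top dial_centre [([0.525, 0.086, 0.055], 0.89)]
top selector_peg [([0.561, 0.006, 0.06], 0.67)]
top start_button_top [([0.455, 0.052, 0.076], 0.55)]
top stop_button_top [([0.561, 0.008, 0.058], 0.62), ([0.447, -0.035, 0.074], 0.39)]
top bowl [([0.541, 0.217, 0.096], 0.85), ([0.452, 0.055, 0.077], 0.56)]
{'camera_matrix': array([[480.58537009,   0.        , 311.72453786],
       [  0.        , 480.58537009, 241.72360996],
       [  0.        ,   0.        ,   1.        ]]), 'R': array([[-0.00413894, -0.99994403,  0.00973715],
       [-0.98615587,  0.00246733, -0.16580262],
       [ 0.16576931, -0.01028859, -0.98611089]]), 't': array([0.12627796, 0.57795854, 0.90541074])}
[[ 2.99100434e-05  4.07530488e-01  9.13191601e-01]
 [ 2.40786183e-05  9.13191601e-01 -4.07530488e-01]
 [-9.99999999e-01  3.41776466e-05  1.75008293e-05]] 0.7
```

View pics/top0.png

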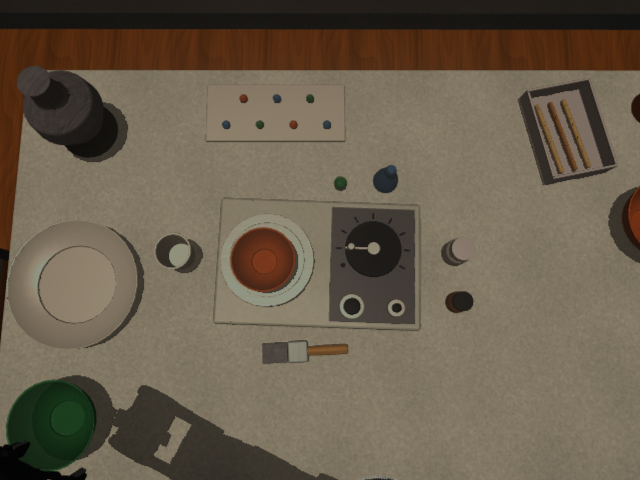

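View pics/scene0.png

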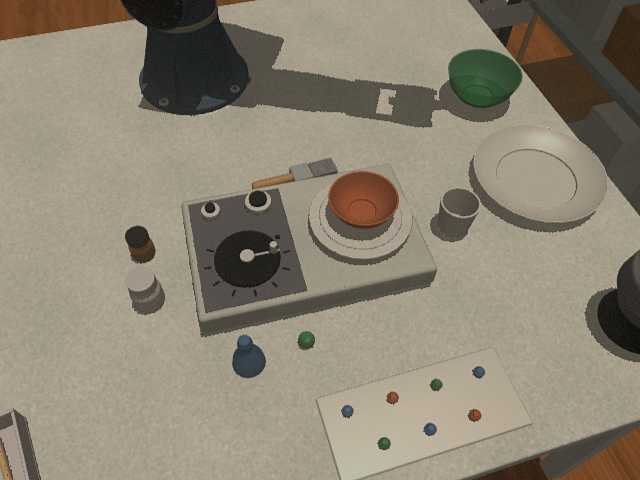

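The pictures show the wheel nearly axis-aligned. In the top picture the dial centre is at about (374,249), the peg at (351,246), the off dot at (343,265), start at (352,306) and stop at (397,308). The peg looks like speed 1. I'll rectify the deck plane and fit the wheel pose.

```bash
cat > h.py <<'E'
import numpy as np, cv2
from bench import manip
def proj(P,c="top"):
    k=manip.get_calibration(c); X=np.atleast_2d(P)@k["R"].T+k["t"]; u=X@k["camera_matrix"].T
    return u[:,:2]/u[:,2:]
def ortho(img,z,x0,x1,y0,y1,s=0.0005,c="top"):  # rows: x decreasing, cols: y decreasing
    xs=np.arange(x1,x0,-s); ys=np.arange(y1,y0,-s); Y,X=np.meshgrid(ys,xs)
    uv=proj(np.stack([X,Y,0*X+z],-1).reshape(-1,3),c).reshape(*X.shape,2).astype(np.float32)
    return cv2.remap(img,uv[...,0],uv[...,1],cv2.INTER_CUBIC)
def cloud(d,c="top"):
    k=manip.get_calibration(c); v,u=np.indices(d.shape)
    r=np.stack([u,v,0*u+1],-1)@np.linalg.inv(k["camera_matrix"]).T*d[...,None]
    return (r-k["t"])@k["R"]
E
python3 - <<'E'
from h import *
p,d=manip.grab_frame("top")
o=ortho(p,.055,.40,.67,-.09,.31)
cv2.imwrite("pics/ortho.png",o[:,:,::-1])
W=cloud(d)
# housing top extent
m=(d>0)&(abs(W[...,2]-.055)<.006)&(abs(W[...,0]-.54)<.2)&(abs(W[...,1]-.1)<.28)
n,l,s,_=cv2.connectedComponentsWithStats(m.astype(np.uint8)); i=1+np.argmax(s[1:,4])
pts=W[l==i][:,:2].astype(np.float32)
r=cv2.minAreaRect(pts); print("rect",r, "z",np.median(W[l==i][:,2]))
q=W[(abs(W[...,0]-.56)<.08)&(abs(W[...,1])<.09)&(W[...,2]>.074)]; print("tall",np.round(q,3).tolist())
for c,zz in(("start",(.455,.052)),("stop",(.447,-.035))):
    m=(np.hypot(W[...,0]-zz[0],W[...,1]-zz[1])<.022)&(W[...,2]>.071); print(c,W[m].mean(0),m.sum())
E
```

```text
rect ((0.5370959043502808, 0.1124524474143982), (0.3980512022972107, 0.24960288405418396), 87.76850891113281) z 0.05454939188344393
tall [[0.57, 0.054, 0.085], [0.569, 0.052, 0.086], [0.569, 0.05, 0.085], [0.569, 0.048, 0.087], [0.567, 0.056, 0.086], [0.567, 0.054, 0.086], [0.567, 0.052, 0.089], [0.567, 0.05, 0.085], [0.567, 0.048, 0.087], [0.567, 0.046, 0.087], [0.566, 0.056, 0.085], [0.566, 0.054, 0.085], [0.565, 0.052, 0.086], [0.565, 0.05, 0.086], [0.565, 0.048, 0.087], [0.565, 0.047, 0.089], [0.565, 0.057, 0.078], [0.564, 0.056, 0.084], [0.564, 0.054, 0.084], [0.564, 0.052, 0.085], [0.564, 0.05, 0.086], [0.564, 0.048, 0.086], [0.564, 0.046, 0.083], [0.562, 0.055, 0.082], [0.562, 0.054, 0.085], [0.561, 0.052, 0.087], [0.561, 0.05, 0.087], [0.562, 0.048, 0.085], [0.561, 0.046, 0.087], [0.561, 0.055, 0.079], [0.56, 0.054, 0.084], [0.56, 0.052, 0.084], [0.56, 0.05, 0.086], [0.56, 0.048, 0.086], [0.561, 0.046, 0.079], [0.559, 0.053, 0.077], [0.558, 0.052, 0.084], [0.558, 0.05, 0.083], [0.559, 0.048, 0.079]]
start [0.45162133 0.05037022 0.07616475] 214
stop [ 0.44828893 -0.03415639  0.07574746] 72
```

View pics/ortho.png

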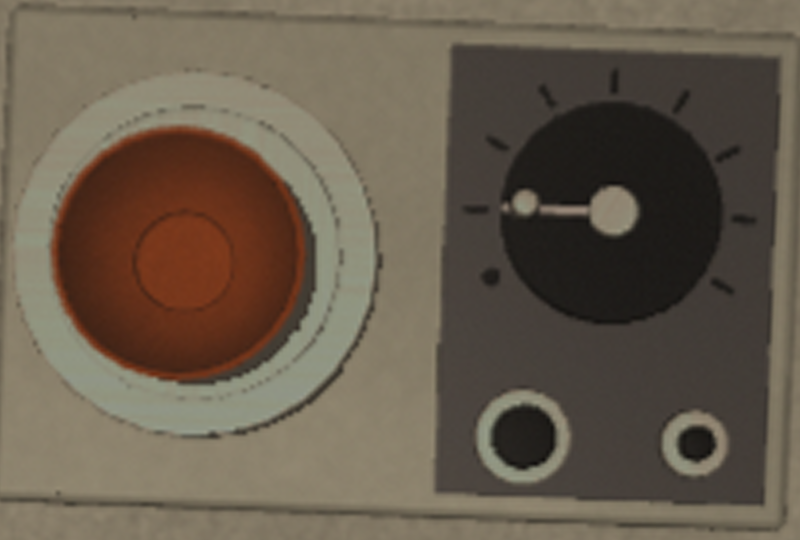

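The two pose checks agree: yaw is about -2.2° and the dial centre is at about (0.563, 0.006). The peg's wheel-frame angle is about 91°, so it sits at speed 1. Next I push along the arc with closed fingers, wrist turning so the flat side stays behind the peg.

```bash
cat >> h.py <<'E'
YAW=np.radians(-2.24); Rw=np.array([[np.cos(YAW),-np.sin(YAW)],[np.sin(YAW),np.cos(YAW)]]); C0=np.array([.5371,.1125])
w=lambda x,y: C0+Rw@np.array([x,y])
DIAL=w(.03,-.105)
def tip(n,gap=0.0,z=.071):
    "pose of shut finger whose flat side touches the peg at click n (gap m behind it)"
    a=np.radians(120-30*n)+YAW; t=np.array([np.sin(a),-np.cos(a)])
    p=DIAL+.045*np.array([np.cos(a),np.sin(a)])-(.011+.0065+gap)*t
    zc=np.array([*t,0]); xc=np.array([0,0,-1.]); return [*p,z],np.stack([xc,np.cross(zc,xc),zc],1)
def pegfind(c):
    _,d=manip.grab_frame(c); W=cloud(d,c); dx=W[...,:2]-DIAL; r=np.hypot(dx[...,0],dx[...,1])
    q=dx[(d>0)&(W[...,2]>.08)&(W[...,2]<.092)&(r<.056)&(r>.03)]
    if len(q)<5: return c,len(q)
    v=q.mean(0); a=np.degrees(np.arctan2(v[1],v[0])-YAW); return c,len(q),"n=",round(((120-a)%360)/30,2),"r",round(float(np.hypot(*v)),3)
E
python3 - <<'E'
from h import *
for n in(1,3,6):
    print(n,np.round(manip.inverse_kinematics(*tip(n,.01)),2))
manip.set_gripper(0.0)
p,o=tip(1,.010,.16); manip.move_ptp(p,o)
manip.move_l(tip(1,.010)[0],None,.08)
print(manip.current_time(),manip.current_force(),manip.current_ee_pos())
for n in np.arange(1,2.51,.25):
    manip.move_l(*tip(n),.05); print(n,np.round(manip.current_force(),1),round(manip.current_time(),1))
p,_=manip.grab_frame("scene"); cv2.imwrite("pics/push.png",p[100:360,120:460,::-1])
print(pegfind("scene"),pegfind("top"))
E
```

```text
1 [ 0.01  0.55  1.8  -0.    0.79 -1.52]
3 [ 0.01  0.63  1.66  0.    0.86 -0.48]
6 [-0.11  0.65  1.61 -0.    0.88  0.98]
4.7667 [ 0.07051102 -0.56970892 -0.20590416] [0.53759928 0.0524695  0.07148544]
1.0 [-2.3 -0.2  1.1] 5.1
1.25 [-1.2 -0.5  1.5] 5.4
1.5 [ 0.6 -1.1  0. ] 5.7
1.75 [ 0.9 -0.  -0.2] 6.0
2.0 [-0.   0.7  0.4] 6.2
2.25 [-2.4  0.3  1.1] 6.5
2.5 [0.  0.  0.3] 6.8
('scene', 95, 'n=', np.float64(2.4), 'r', 0.046) ('top', 0)
```

View pics/push.png

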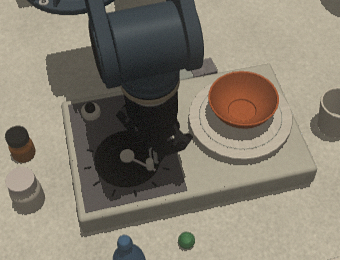

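The crop shows the peg at about (150,163), with the finger behind it and the hub at (127,156). The peg is following the push as planned, so I continue to just past 5½.

```bash
python3 - <<'E'
from h import *
for n in [*np.arange(2.75,5.51,.25),5.7]:
    manip.move_l(*tip(n),.05); print(n,np.round(manip.current_force(),1),round(manip.current_time(),1))
manip.dwell(.3)
p,_=tip(5.7,.012); manip.move_l(p,None,.05)
p[2]=.17; manip.move_l(p,None,.1)
s=w(-.083,-.065); o=tip(2.0)[1]
manip.move_ptp([.40,-.05,.25],o)
p,_=manip.grab_frame("scene"); cv2.imwrite("pics/after.png",p[100:360,120:460,::-1])
print(pegfind("scene"),pegfind("top"),manip.current_time())
E
```

```text
2.75 [-0.6 -0.1  0.1] 7.2
3.0 [-0.1 -0.3  0.5] 7.5
3.25 [-1.6  1.9  0.4] 7.8
3.5 [-0.1  0.4  0.7] 8.1
3.75 [-0.1 -1.6  0.1] 8.4
4.0 [-0.7  0.1 -0.1] 8.7
4.25 [-0.2  1.3 -1.1] 8.9
4.5 [-0.   0.4  0.1] 9.2
4.75 [-0.2  0.6  0.6] 9.5
5.0 [0.4 0.3 0.2] 9.8
5.25 [0.4 1.6 1.3] 10.1
5.5 [-0.1  0.5  0.3] 10.4
5.7 [-1.   0.1 -0.9] 10.6
('scene', 56, 'n=', np.float64(5.96), 'r', 0.047) ('top', 34, 'n=', np.float64(6.01), 'r', 0.045) 14.4167
```

View pics/after.png

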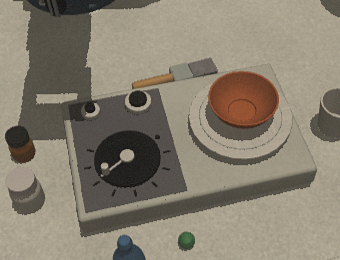

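Both cameras put the peg at 6 (5.96 and 6.01). In the crop it sits at (104,169), with the hub at (127,156). Next I press the start button.

```bash
python3 - <<'E'
from h import *
s=w(-.083,-.065); o=tip(1.0)[1]
manip.move_ptp([*s,.13],o)
manip.move_l([*s,.082],None,.08)
f0=manip.current_force()[2]
for z in (.077,.075,.073,.0715,.0705,.0698):
    manip.move_l([*s,z],None,.02); f=manip.current_force()[2]-f0; print(z,manip.current_ee_pos().round(4) if hasattr(manip.current_ee_pos(),'round') else manip.current_ee_pos(),round(f,1))
    if f>9: break
manip.dwell(.3); print(manip.current_force())
manip.move_l([*s,.15],None,.08)
manip.move_ptp([.40,-.05,.25],o)
p,_=manip.grab_frame("scene"); cv2.imwrite("pics/end.png",p[:,:,::-1])
print(pegfind("scene"),pegfind("top"),manip.current_time())
_,d=manip.grab_frame("scene"); W=cloud(d,"scene")
for q in (s,w(-.083,-.15)): print("top z",np.median(W[np.hypot(W[...,0]-q[0],W[...,1]-q[1])<.007][:,2]))
E
```

```text
0.077 [0.4517 0.0508 0.0771] 0.7
0.075 [0.4518 0.0508 0.075 ] 0.8
0.073 [0.4518 0.0508 0.073 ] 2.4
0.0715 [0.4517 0.0508 0.0715] 3.1
0.0705 [0.4518 0.0508 0.0709] 10.8
[-1.64610002 -0.58751107 11.11075742]
('scene', 55, 'n=', np.float64(5.96), 'r', 0.047) ('top', 33, 'n=', np.float64(6.01), 'r', 0.045) 19.5083
top z 0.07793047492917113
top z 0.07803692809028501
```

View pics/end.png

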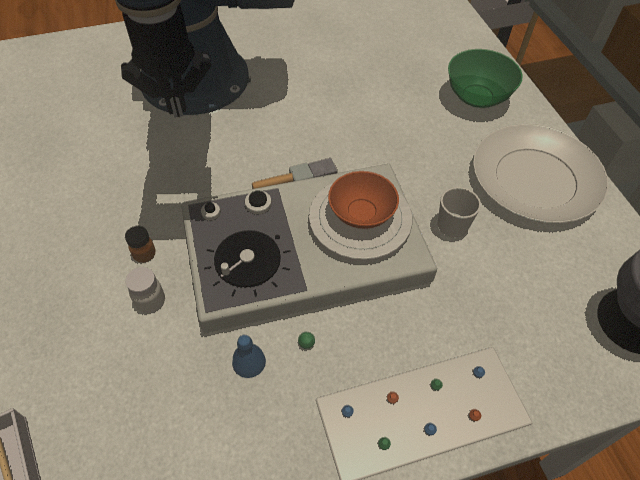

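The button's force jumped at the bottom of its travel, so it went fully down, and it is up again. The peg at (224,268) points to 6, all pottery is at its original pixels, and the arm is clear.

```bash
python3 -c "
from bench import manip
manip.sign_off()"
```

```text
the job is handed in; nothing more can be done
```

The selector is at speed 6 and the start button was pressed fully down and let go. The job was handed in after about 19.5 s of robot time.

- **Selector:** I found it at speed 1 and pushed the peg round clockwise with the shut fingertips until it snapped into 6. After the press, the two cameras read 5.96 and 6.01.
- **Start button:** The fingertip went down about 6 mm. The force rose from 3 N to 11 N at the bottom, which shows it reached the end of its travel. Afterwards its top measured 78 mm above the table, so it is up again.
- **Stop button and pottery:** The stop button also measured 78 mm and was never touched. In the last picture the bowl, jars, brush and other pieces stand where they began. I judged that by eye and did not measure them.
- **Checks that disagreed:** The networks' reports for the dial, peg and stop button were partly wrong. I used a fit to the depth image and the rectified picture instead. Once during the push, the gripper hid the peg from the top camera. No check failed at the end.

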